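# Clamp a tube rack on the shaker and lock the clamp

## Task

Get the tube rack ready for shaking: push the arms of the brass turnbuckle sleeve round, the top going away from you, until both sprung pads have closed on the rack and their springs are pressed in a few millimetres, but never so far that they bottom out. Then swing the red-handled crank counter-clockwise (seen from above) until the plunger rests on the flat of the cam, so that the brake holds the sleeve, and let go. Keep the rack standing level, and leave the timer, cup, bottle and bulb round the shaker where they are.

Things in the scene. Friction and masses are not known exactly. Their poses are not given: they have to be found in the camera images.
- turnbuckle (a point): centre of the turnbuckle's brass sleeve (19 mm diameter, 136 mm long), on its axis, midway between the jaws; fixed on a cream bench shaker, 220 x 250 mm, whose aluminium platform lies 43 mm below. Axes: x level, square to the sleeve, from the front panel towards the rack; y along the sleeve to the left jaw; z up. Dark bearing blocks hold the sleeve, 11 mm wide, at y = +-29 mm, 7 mm above the axis
- hub (a point): same point and axes as turnbuckle. Here the steel hub (25 mm diameter, 18 mm wide along y) carries four polished, slippery arms at right angles, 8.4 mm thick, that swing in the x-z plane at y = 0; each ends in a black ball of 11.6 mm diameter, centred 32 mm from the axis. The rack's block begins about 43 mm away in +x; its tube caps reach 59 mm above this point
- sleeve (a joint): turn of the sleeve, rad; starts 0 to 1.6. At 0 one arm points straight up. Growing moves the top in +x and draws both jaws in by 1.91 mm per rad each. It stays where it is left: friction 0.1 N m plus 0.0038 N m per newton of pad force. At 4.7 both pads just touch the centred rack; then each pad is pressed in 1.91 mm per rad: 3 mm near 6.3, bottom near 8.4. The brake makes it hard to turn
- pad_left (a joint): how far the left sprung pad (dark rubber face 50 x 18 mm on copper-coloured springs, carried by the left jaw) is pressed into its jaw, m: 0 free, 0.007 bottomed out; spring 3 N per mm
- pad_right (a joint): the same for the right pad
- rack_block (a point): centre of the grey foam block of the tube rack (62 x 118 x 30 mm, long side along the sleeve), which stands loose on the platform between the pads; with its red-capped tubes it is 101 mm high and weighs about 0.14 kg. It starts up to 4 mm off the middle; the closing pads slide it to the middle. Its z axis is up
- camshaft (a point): on the vertical axis of the camshaft, at mid-height of the cam plate; fixed on the shaker, front right; axes as turnbuckle. The steel cam (10 mm thick) has a round back of 11 mm radius and one flat, 14 mm wide, 16 mm from the axis. On its +x side lies the plunger's face, which pushes a brake shoe in +x on to the sleeve's drum
- cam (a joint): turn of the camshaft, rad, counter-clockwise from above; starts 0 to 0.4, brake off. Crank direction = joint + 2.79 rad, counter-clockwise from +x of camshaft. The plunger lifts from 0.6, passes the flat's corner near 1.5 (about 0.25 N m) and drops on the flat: dwell at 1.92, crank pointing right (-y); drawn in from within 0.2. Past 2.33 it goes over the other corner and lets go; stop at 2.75
- crank_handle (a point): centre of the crank's upright red handle (round, 12 to 14 mm diameter, 32 mm high, this point half-way up), 34 mm from the camshaft axis and 31 mm above camshaft. It stands on a flat dark crank arm 12 mm wide, whose top is 16 mm below this point. Nothing else stands within 30 mm of its path
- timer_box_mid (a point): middle of the small white bench timer with three keys, 62 x 62 x 20 mm (this point 10 mm above the bench); stands loose beside the shaker, to be left alone
- cup_mid (a point): middle of the specimen cup with a dark red screw lid, 51 mm diameter, 58 mm high (this point 29 mm above the bench); stands loose beside the shaker, to be left alone
- brown_bottle_mid (a point): middle of the small brown reagent bottle with a white cap, 36 mm diameter, 75 mm high (this point 37 mm above the bench); stands loose beside the shaker, to be left alone
- bulb_mid (a point): middle of the red rubber pipette bulb lying on the bench, 58 x 33 x 33 mm (this point 15 mm above the bench); stands loose beside the shaker, to be left alone
There are look-alikes about, which are no part of the job. There is more than one size of the part that bears rack_block; the job needs the larger.

How it is judged:
By the outcome, as a careful person would: the job done as asked, in the order asked, and still so for the second after the job is handed in, with the robot touching nothing.
It also fails if it takes over 64 s, if anything falls off the work surface, if the arm or the gripper's body presses on something with over 40 N, if the wrist force passes 120 N, or if a joint passes its speed limit or range.

## Robot

A 6-joint arm with a two-finger parallel gripper is mounted at the origin on a cart in front of the work surface, level with it; the furniture and walls round the work are solid. World frame = base frame: x ahead of the robot, y to its left, z up, the work surface at z = 0. Lengths are in m, angles in rad, forces in N, time in s.
With the tool pointing down it reaches from about 0.35 to 0.925 m from the base axis. Payload 6.4 kg.
Tool frame: the origin (TCP) lies midway between the tips of the shut fingers; the grasp point (between the pads) lies 19 mm behind it; z points along the fingers, y is the direction in which the jaws open and shut (so a half turn about z gives the same grasp; the last joint's range is limited). The gripper opens to 94 mm and grips with 3 to 60 N. Pads are 16 mm wide; open, the fingers measure 119 mm over their backs; the gripper's body (75 mm by 177 mm) begins 78 mm behind the grasp point.
Start: joints at [-1.45, 0.245, 1.558, -0, 1.339, -0.174], TCP at [0.189, -0.622, 0.205] pointing down, gripper open.
Joint ranges: [-3.13, 3.13], [-1.02, 2.26], [0.13, 2.54], [-0.95, 4.09], [0.21, 2.88], [-2.74, 2.74]. Speed limits (rad/s): [2.57, 2.57, 3.14, 3.14, 3.14, 3.14].

## Interface

Orientations are given as a rotation vector (axis times angle).
In Python, from plant import get_obs, get_image, sign_off, nets gives the robot as it stands.
- The arm moves only by the tool apply_moves, never from a script. Its argument "moves" is one flat list of numbers, 7 for each row, row after row: the shift along the tool's x, y, z in mm, then the turn, a rotation vector about the tool's x, y, z in degrees, then the opening, from -1 (shut) to 1 (fully open). A call has exactly 5 rows; each row shifts and turns the commanded pose from where the row before left it, along the tool's axes as they then stand; what a row does not reach is not made up. A row lasts 1/8 s, in which the tool goes at most 62.5 mm and 10.7 degrees, less where a joint would pass 70% of its speed; a pose out of reach is approached as far as the arm can. A call is refused whole if a number of a shift passes 62.5 or a number of a turn 10.7, either way. A call with a gripper value outside its range is refused whole. The fingers move at their own pace and stop on an object; the grip force is fixed at half the most. Time passes only in rows, so rows that do not move let the fingers close, or fill a call up. It gives the time, the measured TCP pose, the force and the opening at its end, in the units of the state.
- get_obs(): the state, without advancing time (a new reading comes with each control period).
- get_image(name): name is "side" or "top"; returns a dict with "image" (480x640x3 uint8, red, green, blue), "camera_matrix" (3x3 intrinsics, pixels), "D" ([k1, k2, p1, p2, k3] as OpenCV has them; the pictures are not rectified), "cam_to_world" (4x4, takes a point from camera to world coordinates). Camera axes: x right, y down, z forward; pixel columns grow to the right and rows downward; lengths in m; the calibration is good to about 2 mm. A picture is of the moment at which its call begins. There is no depth.
- sign_off(): hands the job in, once; it reports no verdict.
Trained networks look in a picture, given as the dict that the camera call returned (one of the last four; its "shot" number tells which), for a name from the list of things; names that differ only in an ending like _2 or _b are one class to them, and where a whole thing is asked for, a point or a joint stands for the part that bears it (a point fixed in the world has none). Each returns a list of dicts, best first, with "conf" (0 to 1); they miss things now and then, are a little off and sometimes report something else, mostly with a low value. They report only what shows in the picture. A call takes as long as a camera call. They do not tell look-alikes from the thing itself.
- nets.boxes_of(target, picture): "location" ([x, y, z] in m, in the coordinates of the camera as it stood for that picture, good to about 4 mm: the middle of the surface that is visible of it).
- nets.trace(target, picture): "region" (480x640 bool, what is visible of it).
The state is a dict: "time_s": time; "q": joint angles; "joint_velocities": joint speeds; "effort": joint torques, N m; "tool_pos": TCP position; "orientation": TCP orientation; "contact_force": force on the tool from outside, world axes, zero at the start; "ft_torque": the same for the moment, N m; "width": opening from 0.0 (shut) to 1.0 (fully open).
Only numpy, scipy, OpenCV 4.12 (cv2) and the standard library are available. Lean on these libraries where they do the work, as an engineer would, in place of code of your own. Each camera call takes 0.05 s, during which the arm holds its last target. There are 200 camera calls.

## Working session

There is one attempt and no reset: what is moved stays moved. The work goes in short steps, Python scripts to look and compute and a tool call to move; the robot and the scene stay as the last step left them, time stands still between calls to the robot, and variables do not carry over. Pictures are saved under pics/ and viewed, about 8 in all and at most 12, crops included, and the job is handed in when it is done.

Besides the shell and the picture viewer there is one more tool, called after ">>>" by a JSON object that holds its "name" and its "arguments", one argument or row to a line. apply_moves: Moves the arm, as the interface text tells. Its arguments: {"type":"object","properties":{"moves":{"type":"array"}},"required":["moves"]}

```bash
mkdir -p pics; cat > h.py <<'E'
import numpy as np,cv2
from plant import get_obs,get_image,nets
def w(p,c): 
    T=np.array(p["cam_to_world"]); return T[:3,:3]@np.array(c)+T[:3,3]
def px(p,X):
    T=np.linalg.inv(np.array(p["cam_to_world"])); X=np.atleast_2d(X)
    c=X@T[:3,:3].T+T[:3,3]
    return cv2.projectPoints(c,np.zeros(3),np.zeros(3),np.array(p["camera_matrix"],float),np.array(p["D"],float))[0].reshape(-1,2)
def ray(p,uv):
    n=cv2.undistortPoints(np.array([[uv]],float),np.array(p["camera_matrix"],float),np.array(p["D"],float)).ravel()
    T=np.array(p["cam_to_world"]); d=T[:3,:3]@np.array([n[0],n[1],1]); return T[:3,3],d
def atz(p,uv,z):
    o,d=ray(p,uv); return o+d*(z-o[2])/d[2]
def tri(p1,u1,p2,u2):
    o1,d1=ray(p1,u1);o2,d2=ray(p2,u2);s=np.linalg.lstsq(np.c_[d1,-d2],o2-o1,rcond=None)[0]
    a=o1+d1*s[0];b=o2+d2*s[1];return (a+b)/2,np.linalg.norm(a-b)
def save(p,n,crop=None,k=1):
    im=p["image"][:,:,::-1]
    if crop: x0,y0,x1,y1=crop; im=im[y0:y1,x0:x1]
    cv2.imwrite("pics/"+n,cv2.resize(im,None,fx=k,fy=k,interpolation=cv2.INTER_CUBIC))
E
python3 - <<'E'
from h import *
np.set_printoptions(precision=4,suppress=True)
for c in("side","top"):
    p=get_image(c); save(p,c+"0.png"); print(c,np.array(p["cam_to_world"])[:3,3], np.array(p["cam_to_world"])[:3,2],p["camera_matrix"][0][0])
    for t in("hub","turnbuckle","sleeve","pad_left","pad_right","rack_block","camshaft","cam","crank_handle","timer_box_mid","cup_mid","brown_bottle_mid","bulb_mid"):
        try:
            for r in nets.boxes_of(t,p)[:3]:
                X=w(p,r["location"]); print(t,round(r["conf"],2),X,px(p,X)[0].round())
        except Exception as e: print(t,e)
print(get_obs())
E
```

```text
side [0.3117 0.9786 0.6823] [ 0.2815 -0.7094 -0.6461] 459.86082084173137
hub 0.85 [0.4892 0.45   0.0698] [337. 305.]
turnbuckle 0.72 [0.4879 0.4585 0.0675] [336. 310.]
sleeve 0.61 [0.5095 0.3946 0.1183] [338. 263.]
sleeve 0.39 [0.5778 0.4233 0.1241] [297. 261.]
pad_left 0.54 [0.5875 0.4637 0.0883] [283. 288.]
pad_right 0.37 [0.5669 0.3162 0.0904] [324. 241.]
rack_block 0.73 [0.7158 0.355  0.0319] [252. 257.]
rack_block 0.57 [0.576  0.4246 0.121 ] [298. 263.]
camshaft 0.67 [0.4901 0.4503 0.0648] [336. 307.]
cam 0.77 [0.4264 0.3442 0.1261] [390. 254.]
crank_handle 0.73 [0.4302 0.3519 0.1237] [387. 257.]
timer_box_mid 0.57 [0.4274 0.3479 0.1263] [389. 255.]
timer_box_mid 0.47 [0.4598 0.199  0.0183] [388. 247.]
cup_mid 0.79 [0.5616 0.2235 0.0645] [342. 226.]
brown_bottle_mid 0.92 [0.5575 0.5866 0.0491] [269. 359.]
bulb_mid 0.64 [0.4548 0.5723 0.0256] [330. 381.]
top [0.5201 0.3785 1.0565] [ 0.0633  0.0064 -0.998 ] 549.0666992611638
hub 0.65 [0.5006 0.3979 0.0656] [300. 278.]
turnbuckle 0.89 [0.5014 0.391  0.068 ] [304. 278.]
sleeve 0.84 [0.5143 0.3919 0.1216] [303. 271.]
pad_left 0.5 [0.
[... 302 characters left out ...]
1301] [332. 317.]
timer_box_mid 0.8 [0.4576 0.2087 0.0229] [401. 302.]
cup_mid 0.69 [0.5615 0.2178 0.0558] [400. 246.]
brown_bottle_mid 0.91 [0.5667 0.572  0.0608] [206. 240.]
bulb_mid 0.62 [0.4552 0.5669 0.026 ] [210. 301.]
{'time_s': 1.4, 'q': array([-1.4501,  0.2451,  1.5578, -0.    ,  1.3387, -0.1741]), 'joint_velocities': array([-0.0009, -0.0008,  0.0009,  0.0005,  0.0006, -0.0012]), 'effort': array([ -0.0008, -41.5831, -31.4872,   0.0685,   0.029 ,  -0.    ]), 'tool_pos': array([ 0.1888, -0.622 ,  0.2055]), 'orientation': array([ 3.1075,  0.4614, -0.    ]), 'contact_force': array([-0.7199,  0.4911, -0.5149]), 'ft_torque': array([-0.0494, -0.0067,  0.0466]), 'width': 0.9975076802794937}
```

```bash
python3 - <<'E'
from h import *
p=get_image("side"); save(p,"s1.png",(200,180,460,375),3)
p=get_image("top"); save(p,"t1.png",(200,160,440,340),3.3)
E
```

```text
(no output)
```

View pics/s1.png

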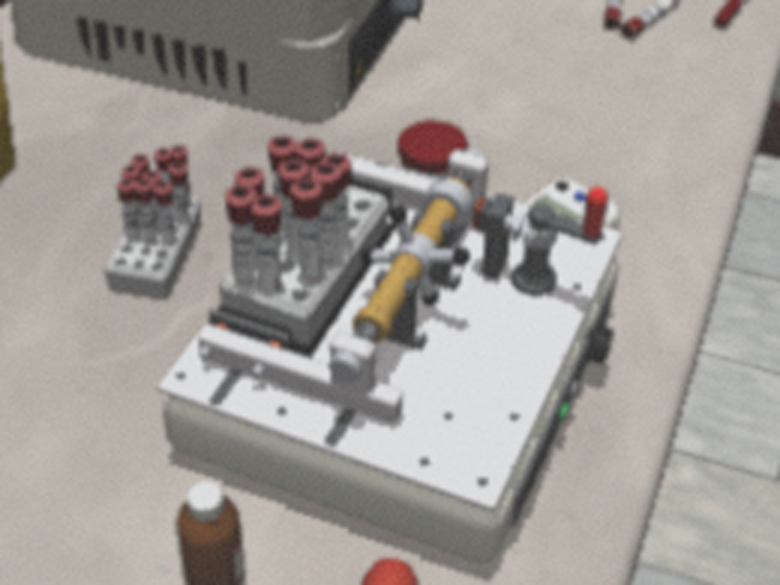

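View pics/t1.png

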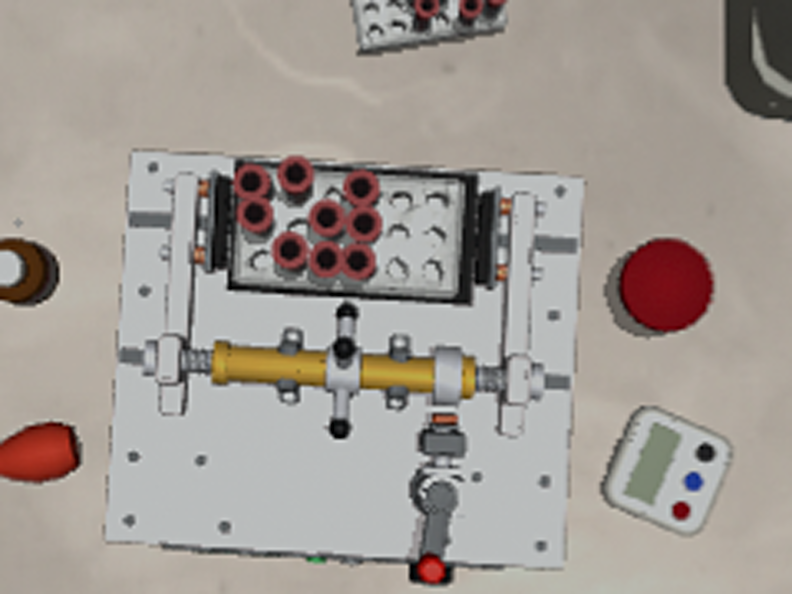

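The top picture shows the sleeve at full-frame (264,270)–(344,274), with the hub near (304,272). There are arm balls at (305,254), (304,265) and (303,290). The handle top is at (331,333) and the cam axis at (332,309). The possible mix-ups are:
- **Racks:** the large rack in the shaker (303,230) is the one I want. The small rack behind, at (331,161), is a look-alike.
- **Red parts:** the crank handle (331,333) could be confused with the bulb (210,301), the timer key, or the cup lid.

The next step is to measure these points.

```bash
python3 - <<'E'
from h import *
np.set_printoptions(precision=4,suppress=True)
s=get_image("side");t=get_image("top")
T=lambda x,y:(200+x/3.3-.35,160+y/3.3-.35)
S=lambda x,y:(200+x/3-.33,180+y/3-.33)
for n,a,b in[("hub",(420,248),(343,371)),("sleeveL",(372,318),(213,362)),("sleeveR",(455,190),(475,377)),("handletop",(597,190),(432,570)),("camtop",(543,218),(436,492)),("ball+x?",(396,215),(347,311)),("ball-x?",(459,257),(340,428)),("jawL top",(352,350),(172,340)),("padfaceL",(0,0),(0,0))][:-1]:
    print(n,*tri(s,S(*a),t,T(*b)))
# brass mask
for p,b in((t,(255,255,355,290)),(s,(310,230,370,300))):
    im=cv2.cvtColor(p["image"],cv2.COLOR_RGB2HSV); m=np.zeros(im.shape[:2],bool);x0,y0,x1,y1=b
    m[y0:y1,x0:x1]=((im[...,0]>15)&(im[...,0]<30)&(im[...,1]>120))[y0:y1,x0:x1]
    ys,xs=np.nonzero(m);print(len(xs),xs.min(),xs.max(),ys.min(),ys.max(),xs.mean(),ys.mean(),cv2.fitLine(np.c_[xs,ys].astype(np.float32),2,0,.01,.01).ravel())
for c in((130,150),(583,177),(565,568),(106,542)): print("plate corner z.07",atz(t,T(*c),.07))
E
```

```text
hub [0.5098 0.3909 0.1166] 0.004863131236443284
sleeveL [0.514  0.4584 0.118 ] 0.003707058764151825
sleeveR [0.5089 0.3226 0.1096] 0.002158433341226733
handletop [0.4142 0.3455 0.1571] 0.001879444817367908
camtop [0.4477 0.342  0.1214] 0.006526113868502647
ball+x? [0.5342 0.387  0.1327] 0.018062290317441013
ball-x? [0.4823 0.3926 0.1199] 0.000968959403840294
jawL top [0.5216 0.4795 0.1095] 0.010947556995479984
588 264 343 264 280 298.75850340136054 271.6020408163265 [  0.9981   0.0613 298.7585 271.6021]
222 321 350 247 287 334.2567567567568 269.10360360360363 [  0.5249  -0.8511 334.2567 269.1036]
plate corner z.07 [0.6307 0.511  0.07  ]
plate corner z.07 [0.6194 0.2627 0.07  ]
plate corner z.07 [0.407  0.2707 0.07  ]
plate corner z.07 [0.4171 0.5194 0.07  ]
```

>>> {"name": "apply_moves", "arguments": {
  "moves": [0,0,-22,0,0,9.6,-1,0,0,-22,0,0,9.6,-1,33,-45,0,0,0,0,-1,33,-45,0,0,0,0,-1,33,-45,0,0,0,0,-1]
}}

```text
time_s: 2.22
tool_pos: [0.294, -0.4897, 0.2496]
orientation: [3.141, -0.064, 0.001]
contact_force: [0.9, 0.3, 0.3]
width: 0.504
```

>>> {"name": "apply_moves", "arguments": {
  "moves": [33,-45,0,0,0,0,-1,33,-45,0,0,0,0,-1,33,-45,0,0,0,0,-1,33,-45,0,0,0,0,-1,33,-45,0,0,0,0,-1]
}}

```text
time_s: 2.85
tool_pos: [0.4681, -0.2714, 0.2498]
orientation: [3.14, -0.064, 0.001]
contact_force: [0.4, -0.7, 0.2]
width: 0.007
```

>>> {"name": "apply_moves", "arguments": {
  "moves": [1,-62,0,0,0,0,-1,1,-62,0,0,0,0,-1,1,-62,0,0,0,0,-1,1,-62,0,0,0,0,-1,1,-62,0,0,0,0,-1]
}}

```text
time_s: 3.48
tool_pos: [0.4845, 0.0386, 0.2499]
orientation: [3.141, -0.064, 0.002]
contact_force: [0.9, -1.3, -0.1]
width: 0.003
```

>>> {"name": "apply_moves", "arguments": {
  "moves": [1,-62,0,0,0,0,-1,1,-62,0,0,0,0,-1,1,-62,0,0,0,0,-1,1,-62,0,0,0,0,-1,1,-62,0,0,0,0,-1]
}}

```text
time_s: 4.1
tool_pos: [0.502, 0.3484, 0.2497]
orientation: [-3.141, 0.063, -0.001]
contact_force: [1.4, 0.3, 0.6]
width: 0.005
```

>>> {"name": "apply_moves", "arguments": {
  "moves": [1,-43,20,0,0,0,-1,0,0,20,0,0,0,-1,0,0,20,0,0,0,-1,0,0,10,0,0,0,-1,0,0,0,0,0,0,-1]
}}

```text
time_s: 4.72
tool_pos: [0.5047, 0.3879, 0.1787]
orientation: [3.14, -0.066, -0.002]
contact_force: [-0.6, -0.1, 0.3]
width: 0.004
```

```bash
cat > look.py <<'E'
import sys
from h import *
s=get_image("side");t=get_image("top")
n=sys.argv[1]
o=get_obs(); X=o["tool_pos"]; print(o["time_s"],X,px(s,X),px(t,X),o["contact_force"])
a=s["image"][210:310,300:420,::-1]; b=t["image"][225:345,260:360,::-1]
a=cv2.resize(a,(480,400),interpolation=3); b=cv2.resize(b,(333,400),interpolation=3)
cv2.imwrite("pics/"+n,np.hstack([a,b])) # side: 4x off(300,210); top 3.33x off(260,225)
E
python3 look.py l1.png
```

```text
4.825 [0.50552983 0.38865721 0.18037923] [[342.11086093 234.91167057]] [[304.8568159  276.55845055]] [0.3227605  0.49334316 0.1480558 ]
```

View pics/l1.png

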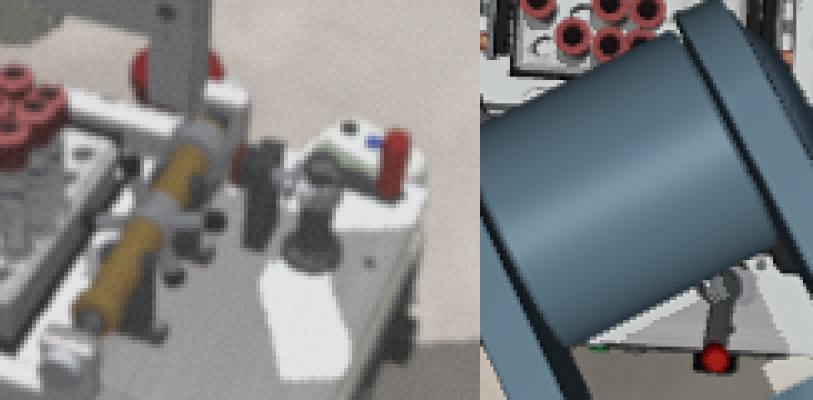

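The side crop shows the finger tip where it was predicted. The arm balls are at (332,251) for the top arm leaning to +x, (353,265) for −x and (343,279) for the bottom. I'll fit the hub pose to them.

```bash
python3 - <<'E'
from h import *
from scipy.optimize import least_squares
np.set_printoptions(precision=4,suppress=True)
s=get_image("side");t=get_image("top")
a=np.radians(-2.3);ex=np.array([np.cos(a),np.sin(a),0]);ez=np.array([0,0,1.])
obs=[(s,0,(332.2,250.9)),(s,3,(353,264.7)),(s,2,(343,278.4)),(t,0,(303.9,265.1)),(t,1,(304.8,253.9)),(t,3,(302.7,289.3))]
def f(v):
    r=[]
    for p,k,uv in obs:
        th=v[3]+k*np.pi/2; X=v[:3]+.032*(ex*np.sin(th)+ez*np.cos(th)); r.append(px(p,X)[0]-uv)
    return np.ravel(r)
q=least_squares(f,[.51,.39,.112,.4],x_scale=[.01,.01,.01,.3]);print(q.x,q.fun.reshape(-1,2))
X=get_obs()["tool_pos"]-q.x[:3]; ey=np.array([-ex[1],ex[0],0]); print("tcp in frame mm",X@ex*1e3,X@ey*1e3,X[2]*1e3)
E
```

```text
[0.512  0.3912 0.1097 0.3662] [[-0.6324 -0.0621]
 [-0.462   0.0725]
 [-0.7374 -0.1119]
 [ 0.1679  0.2427]
 [ 0.1688  0.9792]
 [ 0.1595  0.4318]]
tcp in frame mm -6.367806238856097 -2.4011035476306937 70.9568482146961
```

>>> {"name": "apply_moves", "arguments": {
  "moves": [0,-2,25,0,0,0,-1,0,0,24,0,0,0,-1,0,0,0,0,0,0,-1,6,0,-1,0,0,0,-1,6,0,3,0,0,0,-1]
}}

```text
time_s: 5.55
tool_pos: [0.517, 0.391, 0.1301]
orientation: [-3.14, 0.063, 0.001]
contact_force: [-5.3, -0.6, 2.0]
width: 0.003
```

>>> {"name": "apply_moves", "arguments": {
  "moves": [4,0,2.6,0,0,0,-1,4,0,2.6,0,0,0,-1,3,0,4,0,0,0,-1,3,0,4,0,0,0,-1,0,0,0,0,0,0,-1]
}}

```text
time_s: 6.18
tool_pos: [0.5327, 0.3903, 0.1161]
orientation: [-3.14, 0.064, -0.006]
contact_force: [0.3, 0.6, 2.3]
width: 0.004
```

```bash
python3 look.py l2.png
```

```text
6.275 [0.53254329 0.39031827 0.1160169 ] [[326.80370007 259.18421061]] [[304.57360061 260.10386562]] [1.92799894 0.40339833 2.02455358]
```

View pics/l2.png

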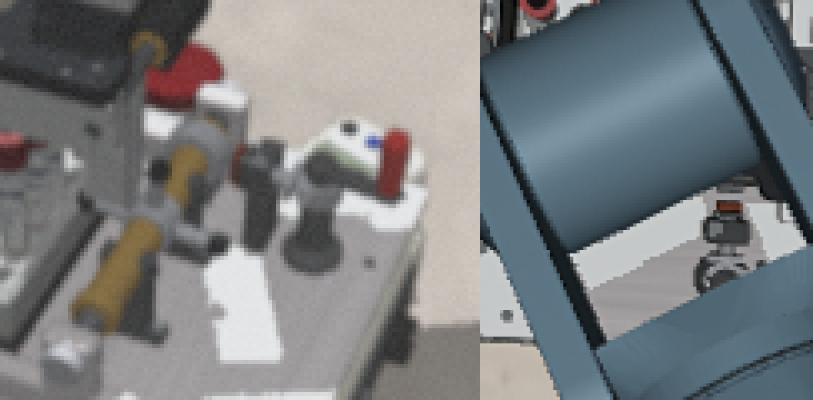

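>>> {"name": "apply_moves", "arguments": {
  "moves": [0,0,-40,0,0,0,-1,-22,0,0,0,0,0,-1,-22,0,0,0,0,0,-1,0,0,24,0,0,0,-1,0,0,0,0,0,0,-1]
}}

```text
time_s: 6.9
tool_pos: [0.4854, 0.3909, 0.129]
orientation: [3.138, -0.063, -0.006]
contact_force: [-0.6, -0.5, -0.4]
width: 0.004
```

>>> {"name": "apply_moves", "arguments": {
  "moves": [7,0,0,0,0,0,-1,7,0,0,0,0,0,-1,7,0,-1,0,0,0,-1,5,0,1,0,0,0,-1,4,0,2,0,0,0,-1]
}}

```text
time_s: 7.52
tool_pos: [0.5167, 0.3907, 0.1291]
orientation: [3.141, -0.063, -0.003]
contact_force: [-4.8, 0.1, 0.9]
width: 0.006
```

>>> {"name": "apply_moves", "arguments": {
  "moves": [4,0,2.6,0,0,0,-1,4,0,2.6,0,0,0,-1,3,0,4,0,0,0,-1,3,0,4,0,0,0,-1,0,0,0,0,0,0,-1]
}}

```text
time_s: 8.15
tool_pos: [0.5324, 0.3902, 0.1165]
orientation: [-3.14, 0.064, -0.005]
contact_force: [0.8, -0.0, 1.4]
width: 0.004
```

>>> {"name": "apply_moves", "arguments": {
  "moves": [0,0,-40,0,0,0,-1,-22,0,0,0,0,0,-1,-22,0,0,0,0,0,-1,0,0,24,0,0,0,-1,0,0,0,0,0,0,-1]
}}

```text
time_s: 8.78
tool_pos: [0.4858, 0.3909, 0.1299]
orientation: [3.139, -0.063, -0.004]
contact_force: [0.1, 0.4, -0.5]
width: 0.007
```

>>> {"name": "apply_moves", "arguments": {
  "moves": [7,0,0,0,0,0,-1,7,0,0,0,0,0,-1,7,0,-1,0,0,0,-1,5,0,1,0,0,0,-1,4,0,2,0,0,0,-1]
}}

```text
time_s: 9.4
tool_pos: [0.5169, 0.3907, 0.1299]
orientation: [3.141, -0.063, -0.001]
contact_force: [-5.2, -0.1, 1.0]
width: 0.002
```

>>> {"name": "apply_moves", "arguments": {
  "moves": [4,0,2.6,0,0,0,-1,4,0,2.6,0,0,0,-1,3,0,4,0,0,0,-1,3,0,4,0,0,0,-1,0,0,0,0,0,0,-1]
}}

```text
time_s: 10.02
tool_pos: [0.5322, 0.3902, 0.1171]
orientation: [-3.14, 0.064, -0.004]
contact_force: [0.1, 0.5, 1.2]
width: 0.008
```

>>> {"name": "apply_moves", "arguments": {
  "moves": [0,0,-40,0,0,0,-1,-22,0,0,0,0,0,-1,-22,0,0,0,0,0,-1,0,0,0,0,0,0,-1,0,0,0,0,0,0,-1]
}}

```text
time_s: 10.65
tool_pos: [0.4879, 0.3917, 0.1569]
orientation: [-3.141, 0.064, -0.002]
contact_force: [0.2, 0.3, 0.7]
width: 0.002
```

```bash
python3 - <<'E'
from h import *
s=get_image("side");save(s,"s3.png",(240,190,420,320),4.4)
o=get_obs();print(o["tool_pos"],px(s,o["tool_pos"]))
E
```

```text
[0.48798464 0.3917069  0.15687195] [[350.50591891 248.71880522]]
```

View pics/s3.png

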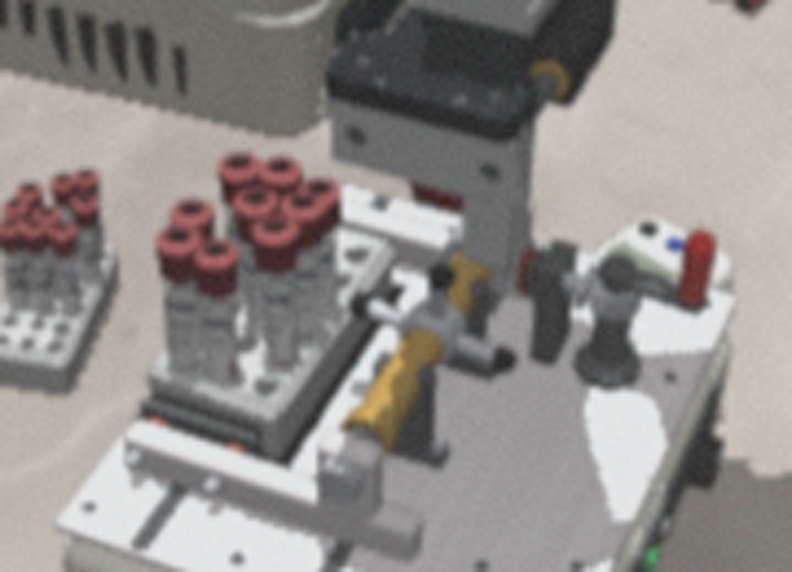

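The picture shows one arm up, with its ball at full-frame (340,252), and the other arms roughly level. The left pad sits close to the rack and the tubes are upright.

```bash
cat > th.py <<'E'
from h import *
from scipy.optimize import least_squares
a=np.radians(-2.3);ex=np.array([np.cos(a),np.sin(a),0]);ez=np.array([0,0,1.]);H=np.array([.512,.3912,.1097])
def th(s,obs):
    def f(v): return np.ravel([px(s,H+.032*(ex*np.sin(v[0]+k*np.pi/2)+ez*np.cos(v[0]+k*np.pi/2)))[0]-np.array(uv)+v[1:] for k,uv in obs])
    q=least_squares(f,[0,0,0]); return q.x,abs(q.fun).max()
E
python3 - <<'E'
from th import *
s=get_image("side")
g=lambda u,v:(240+u/4.4-.4,190+v/4.4-.4)
print(th(s,[(0,g(443,275)),(1,g(360,305)),(3,g(503,358))]))
E
```

```text
(array([-0.10532723,  0.67430208, -0.03515641]), np.float64(0.44658424061850055))
```

>>> {"name": "apply_moves", "arguments": {
  "moves": [0,0,25,0,0,0,-1,0,0,0,0,0,0,-1,7,0,0,0,0,0,-1,7,0,0,0,0,0,-1,7,0,-1,0,0,0,-1]
}}

```text
time_s: 11.38
tool_pos: [0.5077, 0.3911, 0.1329]
orientation: [-3.141, 0.063, 0.003]
contact_force: [-4.2, 1.3, -1.4]
width: 0.004
```

>>> {"name": "apply_moves", "arguments": {
  "moves": [5,0,1,0,0,0,-1,4,0,2,0,0,0,-1,4,0,2.6,0,0,0,-1,4,0,2.6,0,0,0,-1,0,0,0,0,0,0,-1]
}}

```text
time_s: 12.0
tool_pos: [0.5252, 0.3904, 0.1249]
orientation: [-3.141, 0.063, 0.0]
contact_force: [-3.9, 0.3, 2.0]
width: 0.006
```

>>> {"name": "apply_moves", "arguments": {
  "moves": [4,0,4,0,0,0,-1,4,0,4,0,0,0,-1,1,0,1.5,0,0,0,-1,0,0,1.3,0,0,0,-1,0,0,0,0,0,0,-1]
}}

```text
time_s: 12.62
tool_pos: [0.5341, 0.3902, 0.1145]
orientation: [-3.141, 0.063, -0.0]
contact_force: [-4.7, -0.5, 2.7]
width: 0.004
```

>>> {"name": "apply_moves", "arguments": {
  "moves": [0,0,-40,0,0,0,-1,-22,0,0,0,0,0,-1,-22,0,0,0,0,0,-1,0,0,0,0,0,0,-1,0,0,0,0,0,0,-1]
}}

```text
time_s: 13.25
tool_pos: [0.4912, 0.3917, 0.1542]
orientation: [-3.141, 0.064, -0.003]
contact_force: [-0.3, 0.3, 0.3]
width: 0.003
```

```bash
python3 - <<'E'
from h import *
s=get_image("side");save(s,"s4.png",(240,190,420,320),4.4)
o=get_obs();print(o["tool_pos"],px(s,o["tool_pos"]))
E
```

```text
[0.49119486 0.39162276 0.15404034] [[348.72041734 249.46463646]]
```

View pics/s4.png

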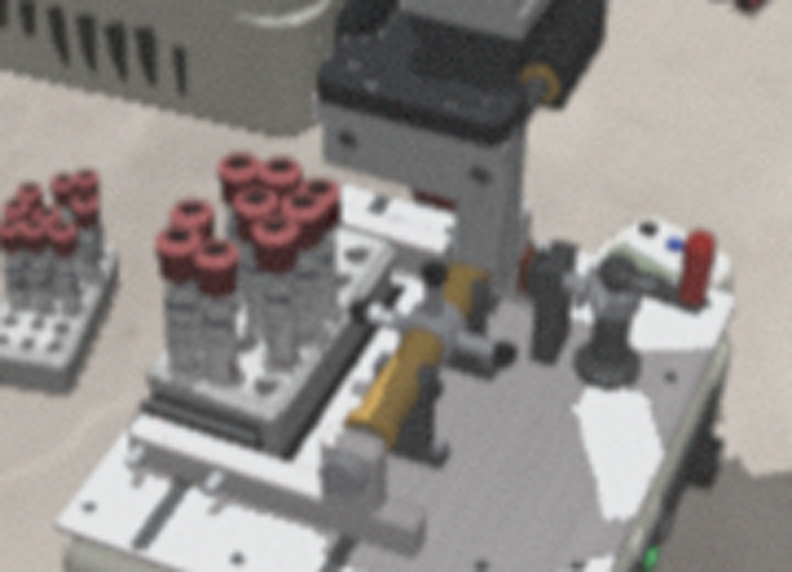

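```bash
python3 - <<'E'
from th import *
s=get_image("side")
g=lambda u,v:(240+u/4.4-.4,190+v/4.4-.4)
print(th(s,[(0,g(434,273)),(1,g(363,312)),(3,g(503,352))]))
t=get_image("top")
for n,p in(("s",s),("t",t)):
  for k in("crank_handle","rack_block"):
    for r in nets.boxes_of(k,p)[:2]: print(n,k,r["conf"],w(p,r["location"]))
# red handle mask in both
for p,b in((s,(388,235,408,268)),(t,(315,315,350,350))):
    h=cv2.cvtColor(p["image"],cv2.COLOR_RGB2HSV);x0,y0,x1,y1=b
    m=((h[...,0]<8)|(h[...,0]>172))&(h[...,1]>150)&(h[...,2]>80);m=m[y0:y1,x0:x1]
    ys,xs=np.nonzero(m);print(len(xs),xs.mean()+x0,ys.mean()+y0,xs.min()+x0,xs.max()+x0,ys.min()+y0,ys.max()+y0)
E
```

```text
(array([0.0177088 , 0.86249725, 0.11109221]), np.float64(0.3020419010437986))
s crank_handle 0.57 [0.43036517 0.35147065 0.12435022]
s crank_handle 0.3 [0.45602285 0.57506944 0.02589757]
s rack_block 0.94 [0.71316624 0.35479572 0.03419856]
s rack_block 0.87 [0.57481925 0.42010857 0.12786523]
t rack_block 0.81 [0.72181278 0.34638596 0.02587773]
t rack_block 0.75 [0.58359123 0.39091276 0.09966348]
12 398.8333333333333 245.33333333333334 397 400 244 247
49 330.53061224489795 332.40816326530614 327 334 329 336
```

>>> {"name": "apply_moves", "arguments": {
  "moves": [0,0,-35,0,0,0,-0.3,-38,25,0,0,0,0,-0.3,-37,24,0,0,0,0,-0.3,0,0,14,0,0,0,-0.3,0,0,0,0,0,0,-0.3]
}}

```text
time_s: 14.22
tool_pos: [0.4128, 0.3456, 0.1738]
orientation: [3.14, -0.063, -0.002]
contact_force: [-0.0, 0.5, -0.6]
width: 0.35
```

```bash
python3 look.py l5.png; python3 - <<'E'
from h import *
s=get_image("side");t=get_image("top")
print(tri(s,(398.7,243.9),t,(330.5,332.6)), tri(s,(397.5,258.7),t,(331,333)))
E
```

```text
14.325 [0.41389755 0.34610766 0.17487331] [[399.36467114 235.52280228]] [[330.70977792 334.47199734]] [-0.08941445  0.09047202  0.98305824]
(array([0.4137919 , 0.34556347, 0.15524837]), np.float64(0.0015868925611818641)) (array([0.41058632, 0.34384981, 0.11945962]), np.float64(0.001797976065843753))
```

View pics/l5.png

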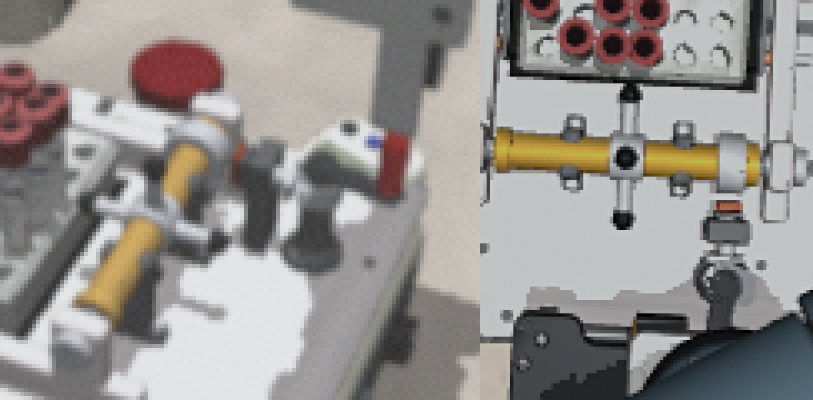

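>>> {"name": "apply_moves", "arguments": {
  "moves": [0,0,20,0,0,0,-0.3,0,0,20,0,0,0,-0.3,0,0,5,0,0,0,-0.3,0,0,0,0,0,0,-0.3,0,0,0,0,0,0,-0.3]
}}

```text
time_s: 15.05
tool_pos: [0.4138, 0.3462, 0.1309]
orientation: [-3.14, 0.063, -0.002]
contact_force: [0.4, -0.5, -0.9]
width: 0.346
```

>>> {"name": "apply_moves", "arguments": {
  "moves": [0,0,0,0,0,0,-1,0,0,0,0,0,0,-1,0,0,0,0,0,0,-1,0,0,0,0,0,0,-1,0,0,0,0,0,0,-1]
}}

```text
time_s: 15.68
tool_pos: [0.4132, 0.3458, 0.1302]
orientation: [-3.141, 0.063, -0.001]
contact_force: [-0.7, -0.5, 2.1]
width: 0.129
```

```bash
python3 - <<'E'
from h import *
o=get_obs();print(o["width"]*94,o["tool_pos"],o["contact_force"],o["ft_torque"],o["q"])
E
```

```text
12.154569912312784 [0.41318666 0.34584208 0.13019785] [-0.73714906 -0.48342291  2.05095458] [-0.05789967  0.12405455 -0.00230909] [ 4.86423178e-01  6.79430619e-02  1.90209698e+00 -8.93759271e-05
  1.17120602e+00  2.09750803e+00]
```

```bash
python3 - <<'E'
from h import *
t=get_image("top"); a=np.radians(-2.3)
h=np.array([.4132,.3458])
for uv in((332.4,308),(332.1,308.8)):
  for z in (.115,.125):
    c=atz(t,uv,z)[:2]; d=h-c; print(c,np.linalg.norm(d),np.arctan2(d[1],d[0])-a)
E
```

```text
[0.45162511 0.34162461] 0.03865129684886863 3.0734968045600857
[0.45235224 0.34201643] 0.039334628876253296 3.08539702073227
[0.45025892 0.34211839] 0.03724134795934547 3.082715256990695
[0.45100056 0.34250496] 0.037943903151932835 3.094786047209316
```

>>> {"name": "apply_moves", "arguments": {
  "moves": [0.1,5.8,0,0,0,0,-1,1.4,6.6,0,0,0,0,-1,2.7,6.2,0,0,0,0,-1,0,0,0,0,0,0,-1,0,0,0,0,0,0,-1]
}}

```text
time_s: 16.35
tool_pos: [0.4158, 0.3279, 0.1302]
orientation: [-3.139, 0.063, 0.002]
contact_force: [-4.7, 3.0, 4.6]
width: 0.133
```

>>> {"name": "apply_moves", "arguments": {
  "moves": [3.9,5.6,0,0,0,0,-1,4.9,4.7,0,0,0,0,-1,4.2,2.8,0,0,0,0,-1,0,0,0,0,0,0,-1,0,0,0,0,0,0,-1]
}}

```text
time_s: 16.98
tool_pos: [0.4272, 0.3147, 0.1301]
orientation: [-3.138, 0.063, 0.006]
contact_force: [-6.6, 4.7, 6.0]
width: 0.135
```

>>> {"name": "apply_moves", "arguments": {
  "moves": [4.6,2.2,0,0,0,0,-1,4.9,1.4,0,0,0,0,-1,3.4,0.6,0,0,0,0,-1,2,0.2,0,0,0,0,-1,0,0,0,0,0,0,-1]
}}

```text
time_s: 17.6
tool_pos: [0.4415, 0.3076, 0.13]
orientation: [3.138, -0.062, -0.009]
contact_force: [-8.6, -3.3, 8.5]
width: 0.136
```

```bash
python3 look.py l6.png
```

```text
17.7 [0.44144951 0.30754915 0.12995951] [[387.5572957  238.59361706]] [[352.96757965 315.0335287 ]] [-8.28497737 -3.59126661  9.20114306]
```

View pics/l6.png

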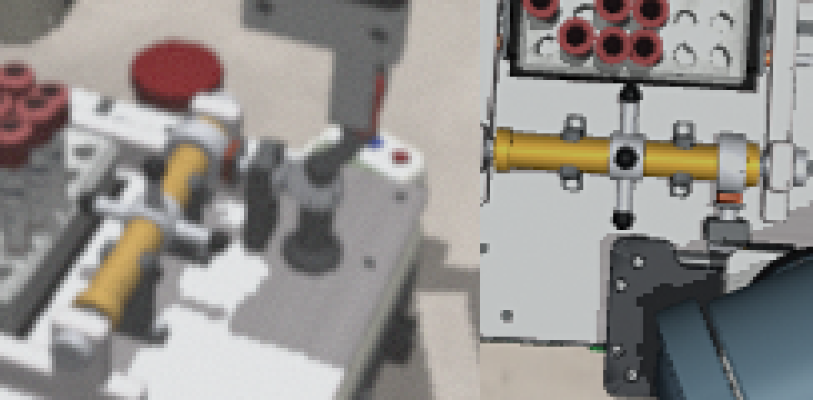

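The side crop shows the red handle at the finger's −x edge, near full-frame (394,234), so it slid in the pads. I'll let go, rise, look, and then push it from behind with shut fingers.

>>> {"name": "apply_moves", "arguments": {
  "moves": [0,0,0,0,0,0,-0.3,0,0,0,0,0,0,-0.3,0,0,-20,0,0,0,-0.3,-20,0,-25,0,0,0,-1,-20,0,0,0,0,0,-1]
}}

```text
time_s: 18.32
tool_pos: [0.4048, 0.3105, 0.1769]
orientation: [-3.139, 0.064, -0.006]
contact_force: [-0.3, -0.3, -0.9]
width: 0.174
```

```bash
python3 look.py l7.png
```

```text
18.425 [0.40271737 0.31014462 0.1748417 ] [[410.34198335 225.3493109 ]] [[353.1785355  341.83672217]] [ 0.64796384  0.02418038 -0.13149174]
```

View pics/l7.png

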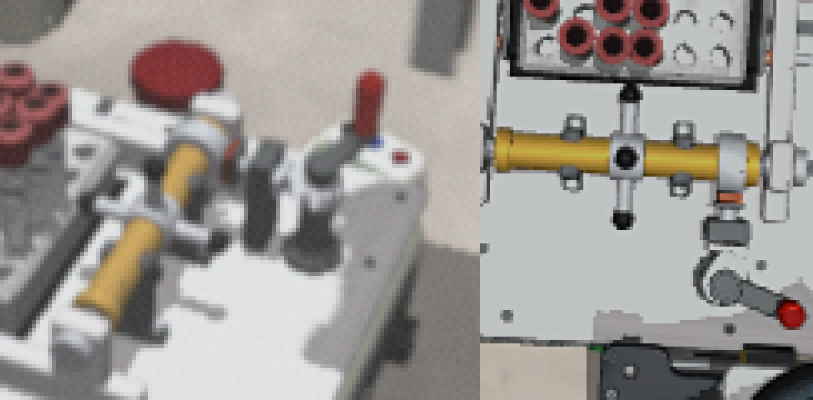

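```bash
python3 - <<'E'
from h import *
t=get_image("top");s=get_image("side");a=np.radians(2.3)
R=np.array([[np.cos(a),-np.sin(a)],[np.sin(a),np.cos(a)]])
hh=tri(s,(300+370/4-.4,210+76/4-.4),t,(353.4,318.7));h=hh[0];print(hh)
h0=np.array([.4132,.3458]); o=get_obs()["tool_pos"]
d=R@(h[:2]-h0)*1e3+[-33.94,2.09]; print("rel C",d,np.linalg.norm(d),np.arctan2(d[1],d[0])+2*np.pi-2.79)
print("tcp rel handle",R@(o[:2]-h[:2])*1e3, o[2])
E
```

```text
(array([0.43647519, 0.30842941, 0.15612133]), np.float64(0.0025882588597001786))
rel C [ -9.1838078  -34.31641087] 35.52405354969746 1.6608954009276635
tcp rel handle [-32.68199088   0.17520237] 0.17453922303915542
```

>>> {"name": "apply_moves", "arguments": {
  "moves": [0,0,22,0,0,0,-1,0,0,22,0,0,0,-1,14,0,0,0,0,0,-1,5,0,0,0,0,0,-1,0,0,0,0,0,0,-1]
}}

```text
time_s: 19.15
tool_pos: [0.4224, 0.3084, 0.1304]
orientation: [3.139, -0.064, -0.005]
contact_force: [-3.2, -2.4, -3.6]
width: 0.007
```

>>> {"name": "apply_moves", "arguments": {
  "moves": [2,0,0,0,0,0,-1,2,0,0,0,0,0,-1,1,0,0,0,0,0,-1,0,0,0,0,0,0,-1,0,0,0,0,0,0,-1]
}}

```text
time_s: 19.77
tool_pos: [0.4265, 0.3074, 0.1304]
orientation: [3.137, -0.063, -0.007]
contact_force: [-5.8, -6.5, 0.5]
width: 0.002
```

>>> {"name": "apply_moves", "arguments": {
  "moves": [-10,0,0,0,0,0,-1,-15,0,0,0,0,0,-1,0,0,-30,0,0,0,-1,0,0,-20,0,0,0,-1,0,0,0,0,0,0,-1]
}}

```text
time_s: 20.4
tool_pos: [0.4037, 0.311, 0.1833]
orientation: [-3.138, 0.062, -0.008]
contact_force: [0.1, -0.2, -0.1]
width: 0.007
```

```bash
python3 look.py l8.png
```

```text
20.5 [0.4023423  0.31020648 0.18066488] [[410.95412725 222.85353628]] [[353.41576126 342.57024652]] [-0.34017505 -0.87261901 -0.12628477]
```

View pics/l8.png

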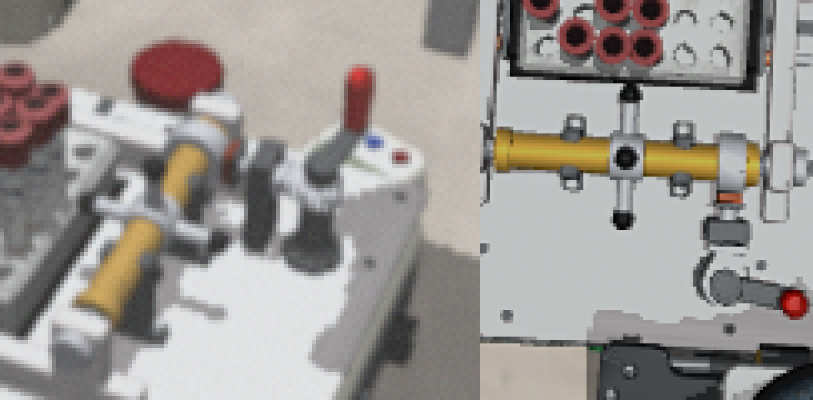

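```bash
python3 - <<'E'
from h import *
t=get_image("top");s=get_image("side");a=np.radians(2.3)
R=np.array([[np.cos(a),-np.sin(a)],[np.sin(a),np.cos(a)]])
def red(p,b):
    h=cv2.cvtColor(p["image"],cv2.COLOR_RGB2HSV);x0,y0,x1,y1=b
    m=((h[...,0]<8)|(h[...,0]>172))&(h[...,1]>150)&(h[...,2]>80);ys,xs=np.nonzero(m[y0:y1,x0:x1]);return xs.mean()+x0,ys.mean()+y0,len(xs)
u=red(t,(343,305,365,330));print(u)
h=tri(s,(300+361/4-.4,210+72/4-.4),t,u[:2]);print(h);h=h[0]
h0=np.array([.4132,.3458]); o=get_obs()["tool_pos"]
d=R@(h[:2]-h0)*1e3+[-33.94,2.09]; print("rel C",d,np.arctan2(d[1],d[0])+2*np.pi-2.79)
print("tcp rel handle",R@(o[:2]-h[:2])*1e3, o[2])
c=atz(t,(260+245/3.33-.35,225+287/3.33-.35),.123); e=R@(h[:2]-c[:2])*1e3; print("hub->handle",e,np.arctan2(e[1],e[0])+2*np.pi-2.79)
E
```

```text
(np.float64(354.1136363636364), np.float64(315.79545454545456), 44)
(array([0.44116043, 0.3073133 , 0.15628488]), np.float64(0.0027120231419962026))
rel C [ -4.45755492 -35.24359423] 1.796578553997727
tcp rel handle [-39.26162418   0.98172895] 0.17977500692811324
hub->handle [ -4.95488394 -33.39568527] 1.7750945373514782
```

>>> {"name": "apply_moves", "arguments": {
  "moves": [0,0,25,0,0,0,-1,0,0,25,0,0,0,-1,15,0,0,0,0,0,-1,9,0,0,0,0,0,-1,0,0,0,0,0,0,-1]
}}

```text
time_s: 21.22
tool_pos: [0.4281, 0.3092, 0.1317]
orientation: [-3.14, 0.065, -0.002]
contact_force: [-0.2, -0.1, -0.7]
width: 0.005
```

>>> {"name": "apply_moves", "arguments": {
  "moves": [2,0,0,0,0,0,-1,2,0,0,0,0,0,-1,1.5,0,0,0,0,0,-1,0,0,0,0,0,0,-1,0,0,0,0,0,0,-1]
}}

```text
time_s: 21.85
tool_pos: [0.4315, 0.3088, 0.1311]
orientation: [3.141, -0.063, -0.002]
contact_force: [-5.0, -1.1, 4.2]
width: 0.005
```

>>> {"name": "apply_moves", "arguments": {
  "moves": [-10,0,0,0,0,0,-1,-15,0,0,0,0,0,-1,0,0,-40,0,0,0,-1,-20,0,-40,0,0,0,-1,-20,0,0,0,0,0,-1]
}}

```text
time_s: 22.48
tool_pos: [0.3681, 0.3127, 0.2147]
orientation: [-3.137, 0.063, -0.011]
contact_force: [0.2, -0.3, -0.1]
width: 0.004
```

```bash
python3 - <<'E'
from h import *
t=get_image("top");s=get_image("side");a=np.radians(2.3)
R=np.array([[np.cos(a),-np.sin(a)],[np.sin(a),np.cos(a)]])
def red(p,b):
    h=cv2.cvtColor(p["image"],cv2.COLOR_RGB2HSV);x0,y0,x1,y1=b
    m=((h[...,0]<8)|(h[...,0]>172))&(h[...,1]>150)&(h[...,2]>80);ys,xs=np.nonzero(m[y0:y1,x0:x1]);return xs.mean()+x0,ys.mean()+y0,len(xs)
u=red(t,(343,300,365,330));h=atz(t,u[:2],.156);print(u,h)
h0=np.array([.4132,.3458]); d=R@(h[:2]-h0)*1e3+[-33.94,2.09]; print("rel C",d,np.arctan2(d[1],d[0])+2*np.pi-2.79)
a=cv2.resize(s["image"][190:320,240:420,::-1],None,fx=2.3,fy=2.3,interpolation=3)
b=cv2.resize(t["image"][215:330,250:365,::-1],(299,299),interpolation=3)
b=cv2.resize(t["image"][215:335,250:370,::-1],(a.shape[0]*1,a.shape[0]),interpolation=3)
cv2.imwrite("pics/f.png",np.hstack([a,b])); print(a.shape)
for k in("timer_box_mid","cup_mid","brown_bottle_mid","bulb_mid","rack_block"):
    for r in nets.boxes_of(k,t)[:2]: print(k,round(r["conf"],2),w(t,r["location"]))
E
```

```text
(np.float64(354.4255319148936), np.float64(312.6808510638298), 47) [0.44751219 0.30720919 0.156     ]
rel C [  1.89327043 -35.09271245] 1.976287257665856
(299, 414, 3)
timer_box_mid 0.9 [0.45594466 0.20689106 0.02344754]
cup_mid 0.66 [0.50115335 0.3955753  0.06330132]
cup_mid 0.58 [0.55867196 0.21536399 0.05446755]
brown_bottle_mid 0.95 [0.56358145 0.57284265 0.0618882 ]
bulb_mid 0.72 [0.58356994 0.32373808 0.09341825]
bulb_mid 0.57 [0.45863942 0.5678491  0.02864583]
rack_block 0.9 [0.58577398 0.38702958 0.10248244]
rack_block 0.71 [0.72216709 0.34779788 0.02470685]
```

View pics/f.png

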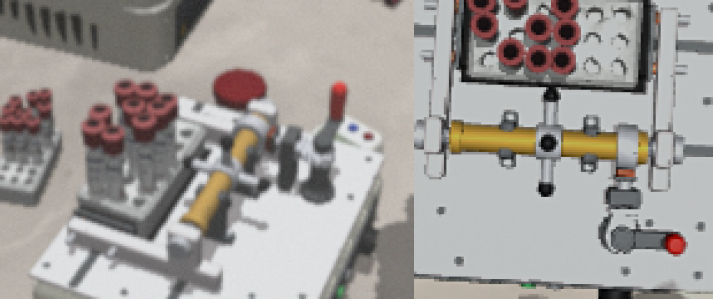

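The crank now lies along the sleeve, pointing right (cam about 1.9–1.98). The sleeve still has one arm straight up (about 6.3 rad), both pads are closed on the rack, and the rack is level. The gripper is clear.

```bash
python3 -c "
from plant import sign_off,get_obs
print(get_obs()['contact_force']);print(sign_off())"
```

```text
[-0.27279031 -0.16755239 -0.28515818]
the job is handed in; nothing more can be done
None
```

The job is done and handed in at about 22.5 s, with the gripper clear of everything.

**Sleeve and pads:** Four pushes with shut fingers turned the sleeve to about 6.30 rad. That figure comes from fitting the arm balls in the side picture, and it corresponds to about 3 mm of pad compression. I did not measure the compression directly. The last picture shows the arms unmoved, both pads on the rack and the tubes upright.

**Brake:** My first grip on the crank handle slid in the pads. It left the cam at about 1.65 rad, short of the flat. Two more pushes from behind brought it to the flat, with the crank pointing right. Two checks differ slightly: the handle position gives 1.98 rad, and the crank's line in the picture gives about 1.9. Both are inside the 1.72–2.12 range around the 1.92 dwell.

**Things round the shaker:** The timer, cup, bottle and bulb were found within about 4 mm of where they started, which is as close as the networks can tell. The networks also reported two false finds on the shaker, a second cup and a second bulb, which I disregarded.

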